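# Hold the sprung jaw of a clamping jig open at its mark

## Robot

A 6-joint arm with a two-finger parallel gripper is mounted at the origin on a cart in front of the work surface, level with it; the furniture and walls round the work are solid. World frame = base frame: x ahead of the robot, y to its left, z up, the work surface at z = 0. Lengths are in m, angles in rad, forces in N, time in s.
With the tool pointing down it reaches from about 0.35 to 0.875 m from the base axis. Payload 4.2 kg.
Tool frame: the origin (TCP) lies midway between the tips of the shut fingers; the grasp point (between the pads) lies 19 mm behind it; z points along the fingers, y is the direction in which the jaws open and shut (so a half turn about z gives the same grasp; the last joint's range is limited). The gripper opens to 87 mm and grips with 3 to 60 N. Pads are 19 mm wide; open, the fingers measure 117 mm over their backs; the gripper's body (75 mm by 190 mm) begins 51 mm behind the grasp point.
Start: joints at [1.601, 0.385, 0.008, 0, -1.194, -0.259], TCP at [0.142, 0.609, 0.223] pointing down, gripper open.
Joint ranges: [-3.14, 3.14], [-1.21, 2.06], [-1.07, 1.41], [-3.16, 2.05], [-2.99, -0.16], [-3.1, 3.1]. Speed limits (rad/s): [2.79, 2.79, 3.14, 3.14, 3.14, 3.14].

## Interface

Orientations are given as [roll, pitch, yaw] about the fixed x, y, z axes, in that order (R = Rz(yaw) Ry(pitch) Rx(roll)).
In Python, from bench import telemetry, grab_frame, get_calibration, job gives the robot as it stands.
- The arm moves only by the tool step_arm, never from a script. Its arguments are lists of equal length, an entry for each row: "translation": the shift along the world's x, y, z in units of 20 cm (1.0 is 20 cm), a list of three; "angular": the turn, a rotation vector about the world's x, y, z in units of 180 degrees (1.0 is 180 degrees), a list of three; "fingers": the gripper command: -1 is shut, 1 is fully open, values between are in proportion. A call has 1 to 20 rows; each row is the pose to reach, as a shift and turn from the pose commanded when the call began, turning the shorter way round; what a row does not reach only later rows make up. A row lasts 1/10 s, in which the tool goes at most 50 mm and 8.59 degrees, less where a joint would pass 70% of its speed; a pose out of reach is approached as far as the arm can. A call with a number of a shift or a turn outside -1 to 1 is refused whole. A call with a gripper value outside its range is refused whole. The fingers move at their own pace and stop on an object; "force" is the grip in N (left out, the last holds). Time passes only in rows, so rows that repeat a pose let the fingers close. It gives the time, the measured TCP pose, the force and the opening at its end, in the units of the state.
- telemetry.get_state(): the state, without advancing time (a new reading comes with each control period).
- grab_frame(name): name is "side" or "top"; returns the picture (400x640x3 uint8, red, green, blue); there is no depth.
- get_calibration(name): a dict with "intrinsics" (3x3 intrinsics, pixels), "k1" (the pictures are not rectified: a ray, as slopes to the right and down, at radius r is drawn at 1 + k1 r^2 times it, then the intrinsics apply), "pose" (4x4, takes a point from camera to world coordinates). Camera axes: x right, y down, z forward; pixel columns grow to the right and rows downward; lengths in m; the calibration is good to about 2 mm. A picture is of the moment at which its call begins. get_calibration takes no time and is no camera call.
- job.close_job(): hands the job in, once; it reports no verdict.
The state is a dict: "t": time; "joints": joint angles; "qvel": joint speeds; "tau": joint torques, N m; "tcp_pos": TCP position; "orientation": TCP orientation; "force": force on the tool from outside, world axes, zero at the start; "ft_torque": the same for the moment, N m; "finger_gap": opening from 0.0 (shut) to 1.0 (fully open).
Only numpy, scipy, OpenCV 4.12 (cv2) and the standard library are available. Lean on these libraries where they do the work, as an engineer would, in place of code of your own. Each camera call takes 0.05 s, during which the arm holds its last target. There are 200 camera calls.

## Task

The next wooden blank is about to go into the small sprung clamping jig: take the jaw by the round bar of its bow handle and draw it open against its spring until the pointer fin on the jaw stands level with the fin of the marker clip beside it. Grip the handle only lightly, as it is thin-walled tube, never let the jaw snap back, and leave the things lying around the jig where they are. Keep it steady at the mark for at least three seconds, and finish while still holding it open there: do not let go.

Things in the scene. Friction and masses are not known exactly. Their poses are not given: they have to be found in the camera images.
- jig: Plywood base 270 x 130 x 18 mm of the clamping jig, fixed to the bench. Origin on the bench top under its middle (5 mm off); z up, x along the jig: the fixed wooden fence is at the +x end, the end block with the spring tubes at the -x end (both 54 mm high), the sprung jaw between them opens along the jig's -x. Position and yaw (within 0.4 rad) differ from run to run.
- jaw (a joint): Travel of the jaw in m: 0 = shut (its rest, jaw 32 mm from the fence), grows as the jaw is drawn open along the jig's -x, stop at 0.075. A spring always pulls it shut: about 6 N at 0, 80 N/m stiffer with travel (12 N at the stop). Moving part about 0.35 kg.
- handle (a point): Middle of the handle's bar, 98 mm above the bench; moves with the jaw. Bow handle of thin-walled tube upright on the jaw: round bar 12 mm thick along the jig's y, 54 mm clear between its uprights, 34 mm clear below it. All else on the jig is under 64 mm high. Take it from above, fingers before and behind the bar. Force of the fingers on the jaw, both added, must stay under 90 N (a grip of 20 to 30 N is right).
- pointer (a point): Tip of the jaw's pointer: a small upright steel fin, 3 mm thick, on the jaw's +y side in line with the handle's bar, its top 61 mm above the bench. Axes as the jig's.
- mark (a point): Tip of the marker's fin: an upright steel fin, 3 mm thick, of the same height, on a small steel clip fixed to the rail at the jig's +y side, 3 mm beside the pointer's path. Axes as the jig's. The jaw is at the mark when pointer and mark have the same x in the jig's frame; that is 30 to 60 mm from the shut jaw's pointer, towards the jig's -x.
- blank: Bystander: pine block 41 x 79 x 30 mm lying beyond the fence. Origin at its underside.
- disc: Bystander: sawn branch disc, 57 mm across, 18 mm thick, lying beyond the fence. Origin at its underside.
- sander: Bystander: brown sanding block 51 x 93 x 28 mm, lying along the jig at its -y side. Origin at its underside.

How it is judged:
On the way, in this order (a step that is already met when the one before it is completed fails the run):
1. the fingers draw the jaw off its rest (value of joint jaw above 0.012 m and contact force between the fingers and jaw above 3 N), for 0.05 s.
2. the fingers hold the jaw with its pointer at the mark for three seconds (x of pointer in the frame of mark between -0.004 and 0.004 m and contact force between the fingers and jaw above 3 N), for 3 s.
At the end, for the whole second after the job is handed in: The fingers still hold the jaw (over 3 N on it), it is at rest, and its pointer is within 4 mm of the mark along the jig (all of step 2 and velocity of joint jaw between -0.01 and 0.01 m/s); the arm keeps its last pose, push and grip.
It fails at once if the handle was squeezed or pressed too hard (over 90 N) (contact force between the fingers and jaw above 90 N).
It fails at once if the jaw snapped back (closing faster than 0.3 m/s) (velocity of joint jaw below -0.3 m/s).
It fails at once if the pine block was moved by over 20 mm (distance of blank from where it was at the start of the episode above 0.02 m).
It fails at once if the branch disc was moved by over 20 mm (distance of disc from where it was at the start of the episode above 0.02 m).
It fails at once if the sanding block was moved by over 20 mm (distance of sander from where it was at the start of the episode above 0.02 m).
It also fails if it takes over 38 s, if anything falls off the work surface, if the arm or the gripper's body presses on something with over 40 N, if the wrist force passes 120 N, or if a joint passes its speed limit or range.

## Working session

There is one attempt and no reset: what is moved stays moved. The work goes in short steps, Python scripts to look and compute and a tool call to move; the robot and the scene stay as the last step left them, time stands still between calls to the robot, and variables do not carry over. Pictures are saved under pics/ and viewed, about 8 in all and at most 12, crops included, and the job is handed in when it is done.

Besides the shell and the picture viewer there is one more tool, called in YAML: its name, and indented under it one key for each argument. step_arm: Moves the arm, as the interface text tells. Its arguments: {"type":"object","properties":{"translation":{"type":"array"},"angular":{"type":"array"},"fingers":{"type":"array"},"force":{"type":"number"}},"required":["translation","angular","fingers"]}

```bash
mkdir -p pics
cat > h.py <<'E'
import numpy as np, cv2
from bench import telemetry, grab_frame, get_calibration, job
def snap(n,f):
    im=grab_frame(n); cv2.imwrite('pics/'+f,im[:,:,::-1]); return im
def ray(n,u,v):
    c=get_calibration(n);K=np.array(c['intrinsics']);P=np.array(c['pose'])
    d=np.array([(u-K[0,2])/K[0,0],(v-K[1,2])/K[1,1]]);s=d.copy()
    for _ in range(20): s=d/(1+c['k1']*(s@s))
    return P[:3,3],P[:3,:3]@np.array([s[0],s[1],1])
def at(n,u,v,z):
    o,d=ray(n,u,v); return o+d*(z-o[2])/d[2]
def proj(n,p):
    c=get_calibration(n);K=np.array(c['intrinsics']);P=np.array(c['pose'])
    q=P[:3,:3].T@(np.array(p)-P[:3,3]); s=q[:2]/q[2]; s=s*(1+c['k1']*(s@s))
    return K[0,0]*s[0]+K[0,2],K[1,1]*s[1]+K[1,2]
E
python3 - <<'E'
from h import *
a=snap('top','t0.png');b=snap('side','s0.png')
for n in('top','side'):
    c=get_calibration(n);print(n,np.round(c['intrinsics'],1).tolist(),c['k1'],np.round(c['pose'],3).tolist())
print(telemetry.get_state())
E
```

```text
top [[377.1, 0.0, 318.2], [0.0, 377.1, 202.7], [0.0, 0.0, 1.0]] -0.06376340456480273 [[-0.022, -0.99, 0.139, 0.409], [-0.999, 0.027, 0.037, 0.257], [-0.04, -0.138, -0.99, 0.916], [0.0, 0.0, 0.0, 1.0]]
side [[472.6, 0.0, 322.4], [0.0, 472.6, 197.6], [0.0, 0.0, 1.0]] -0.12793907590715017 [[0.868, -0.228, 0.44, 0.17], [-0.496, -0.417, 0.762, -0.368], [0.01, -0.88, -0.475, 0.48], [0.0, 0.0, 0.0, 1.0]]
{'t': 0.1, 'joints': array([ 1.60060686e+00,  3.85496127e-01,  6.78484949e-03, -4.37120201e-04,
       -1.19401941e+00, -2.58619739e-01]), 'qvel': array([ 0.00090802, -0.00163231,  0.00309657,  0.00181354, -0.00064804,
        0.00013567]), 'tau': array([-3.65435262e-04, -3.91693747e+01,  1.87933731e+01,  4.23193261e+00,
        1.34094665e-02, -7.61583078e-05]), 'tcp_pos': array([0.14161033, 0.60819757, 0.22156749]), 'orientation': array([ 3.13961872e+00, -1.02075233e-04, -2.28970321e-01]), 'force': array([-0.86166058, -0.07215989, -0.28415595]), 'ft_torque': array([ 0.00157139, -0.0039793 ,  0.0123963 ]), 'finger_gap': 0.9996749920112583}
```

View pics/t0.png

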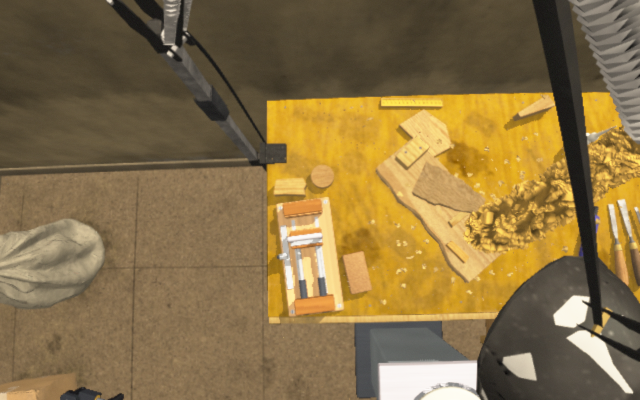

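View pics/s0.png

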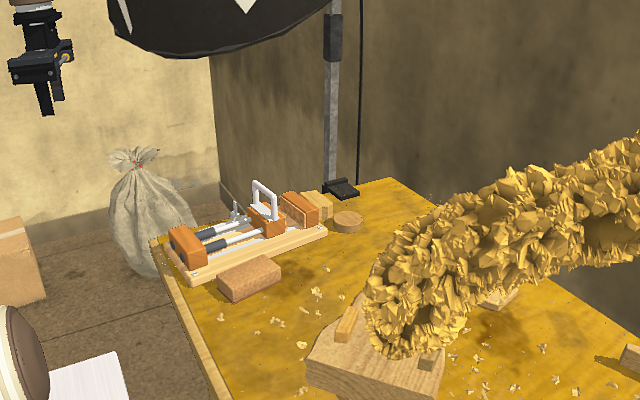

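The top view shows the jig at about (308,256), with its fence at the top (far +x) and the handle bar near (305,237). The sander is at (357,272), right beside it (-y). The side view shows the bow handle at (264,190). I'll zoom in on both.

Run:
```python
from h import *
a=cv2.imread('pics/t0.png')[165:325,260:380];b=cv2.imread('pics/s0.png')[170:290,160:340]
a=cv2.resize(a,None,fx=3.7,fy=3.7,interpolation=cv2.INTER_CUBIC);cv2.imwrite('pics/tc.png',a)
b=cv2.resize(b,None,fx=4.4,fy=4.4,interpolation=cv2.INTER_CUBIC);cv2.imwrite('pics/sc.png',b)
```

```text
(no output)
```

View pics/tc.png

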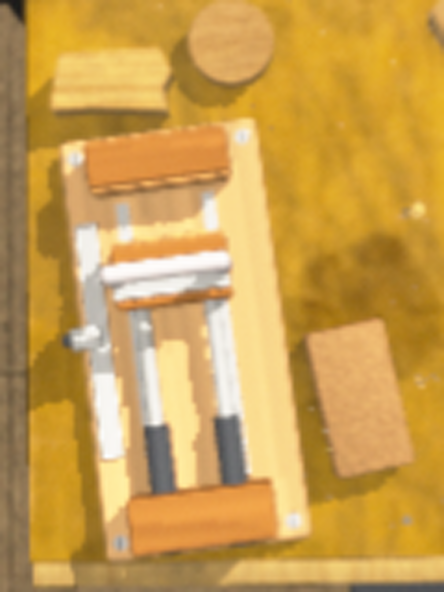

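View pics/sc.png

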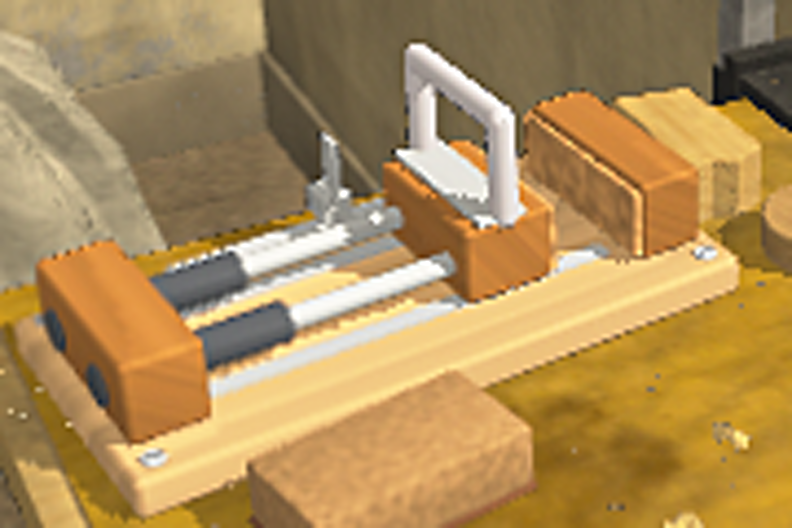

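```bash
cat >> h.py <<'E'
tc=lambda u,v:((u+.5)/3.7-.5+260,(v+.5)/3.7-.5+165)
sc=lambda u,v:((u+.5)/4.4-.5+160,(v+.5)/4.4-.5+170)
def tri(p,q):
    (o,d),(e,f)=ray('top',*p),ray('side',*q)
    s=np.linalg.lstsq(np.c_[d,-f],e-o,rcond=None)[0]; a,b=o+s[0]*d,e+s[1]*f
    return (a+b)/2,np.linalg.norm(a-b)
E
python3 - <<'E'
from h import *
C=[at('top',*tc(*p),.018) for p in [(62,145),(253,118),(310,537),(108,560)]]
for c in C: print(c.round(4))
print([np.linalg.norm(C[i]-C[(i+1)%4]).round(3) for i in range(4)])
cen=sum(C)/4; x=(C[0]+C[1]-C[2]-C[3]);yaw=np.arctan2(x[1],x[0]); y=(C[0]+C[3]-C[1]-C[2])
print('cen',cen,'yaw',yaw,'yaw2',np.arctan2(-y[0],y[1]))
R=np.array([[np.cos(yaw),-np.sin(yaw)],[np.sin(yaw),np.cos(yaw)]])
J=lambda p:(R.T@(p-cen)[:2]).round(4)
hl,hr=at('top',*tc(104,274),.098),at('top',*tc(230,262),.098)
print('bar',hl,hr,np.linalg.norm(hl-hr),J(hl),J(hr))
h,e=tri(tc(167,268),sc(460,83));print('tri bar mid',h,e,J(h))
for t in [(82,338),(74,340),(66,342),(95,336)]:
    m=at('top',*tc(*t),.061);print('mark top@61',m,J(m))
m=at('side',*sc(328,137),.061);print('mark side',m,J(m), proj('top',m))
m,e=tri(tc(74,340),sc(328,137));print('mark tri',m,e,J(m))
for p in [(305,545),(370,320),(412,460),(336,475),(308,338)]: print('sander',J(at('top',*tc(*p),.028)))
print(J(at('top',*tc(74,340),.061)))
E
```

```text
[0.5355 0.3911 0.018 ]
[0.5499 0.2659 0.018 ]
[0.283  0.2367 0.018 ]
[0.2708 0.3641 0.018 ]
[np.float64(0.126), np.float64(0.269), np.float64(0.128), np.float64(0.266)]
cen [0.40979435 0.31442761 0.018     ] yaw 0.10526454012995932 yaw2 0.10489867070244722
bar [0.44708979 0.35479662 0.098     ] [0.45240684 0.28061736 0.098     ] 0.07436957896989535 [0.0413 0.0362] [ 0.0388 -0.0381]
tri bar mid [0.44902587 0.31766662 0.10087478] 0.0012733564325082874 [ 0.0394 -0.0009]
mark top@61 [0.41009465 0.37319512 0.061     ] [0.0065 0.0584]
mark top@61 [0.40897822 0.37812336 0.061     ] [0.0059 0.0634]
mark top@61 [0.40786095 0.3830533  0.061     ] [0.0053 0.0684]
mark top@61 [0.41114903 0.36519848 0.061     ] [0.0067 0.0503]
mark side [0.40924665 0.371232   0.061     ] [0.0054 0.0565] (np.float64(282.66453378632616), np.float64(256.34708582997484))
mark tri [0.41017498 0.37821357 0.05734068] 0.002540250098859028 [0.0071 0.0634]
sander [-0.1373 -0.0602]
sander [-0.0049 -0.1193]
sander [-0.0942 -0.1332]
sander [-0.0973 -0.085 ]
sander [-0.0111 -0.0791]
[0.0059 0.0634]
```

The geometry checks out: base 0.268 x 0.127 m, bar height 0.101 by triangulation, jig yaw 0.105. The bar sits at jig x 0.0395 and the mark at about 0.006, so I need roughly 34 mm of draw. Next I move above the handle in two legs, turning -71°.

step_arm:
  translation:
    - [0.08,-0.075,0]
    - [0.16,-0.15,0]
    - [0.24,-0.225,0]
    - [0.32,-0.3,0]
    - [0.4,-0.375,0]
    - [0.48,-0.45,0]
    - [0.56,-0.525,0]
    - [0.64,-0.6,0]
    - [0.72,-0.675,0]
    - [0.8,-0.75,0]
    - [0.8,-0.75,0]
    - [0.8,-0.75,0]
  angular:
    - [0,0,-0.04]
    - [0,0,-0.08]
    - [0,0,-0.12]
    - [0,0,-0.16]
    - [0,0,-0.2]
    - [0,0,-0.24]
    - [0,0,-0.28]
    - [0,0,-0.32]
    - [0,0,-0.36]
    - [0,0,-0.394]
    - [0,0,-0.394]
    - [0,0,-0.394]
  fingers: [1,1,1,1,1,1,1,1,1,1,1,1]
  force: 25

```text
t: 1.3
tcp_pos: [0.3018, 0.4585, 0.2223]
orientation: [3.141, -0.0, -1.466]
force: [0.0, 0.2, -0.3]
finger_gap: 1.0
```

step_arm:
  translation:
    - [0.074,-0.071,-0.03]
    - [0.148,-0.142,-0.06]
    - [0.222,-0.213,-0.09]
    - [0.296,-0.284,-0.12]
    - [0.37,-0.355,-0.15]
    - [0.444,-0.426,-0.18]
    - [0.518,-0.497,-0.21]
    - [0.592,-0.568,-0.24]
    - [0.666,-0.639,-0.27]
    - [0.735,-0.71,-0.3]
    - [0.735,-0.71,-0.3]
    - [0.735,-0.71,-0.3]
    - [0.735,-0.71,-0.3]
  angular:
    - [0,0,0]
    - [0,0,0]
    - [0,0,0]
    - [0,0,0]
    - [0,0,0]
    - [0,0,0]
    - [0,0,0]
    - [0,0,0]
    - [0,0,0]
    - [0,0,0]
    - [0,0,0]
    - [0,0,0]
    - [0,0,0]
  fingers: [1,1,1,1,1,1,1,1,1,1,1,1,1]

```text
t: 2.6
tcp_pos: [0.4484, 0.3177, 0.1628]
orientation: [-3.141, 0.0, -1.465]
force: [1.3, -0.3, -0.2]
finger_gap: 1.003
```

Run:
```python
from h import *
a=snap('top','t1.png');b=snap('side','s1.png')
print(telemetry.get_state())
cv2.imwrite('pics/c1.png',np.hstack([cv2.resize(im[y:y+140,x:x+100],None,fx=4,fy=4,interpolation=2)[:,:,::-1] for im,x,y in[(a,265,180),(b,205,100)]]))
```

```text
{'t': 2.7, 'joints': array([ 9.11489113e-01,  3.08499434e-01, -2.66710073e-01, -3.14248835e-05,
       -9.94789256e-01, -8.05659282e-01]), 'qvel': array([-0.00424899, -0.00154424, -0.00165272,  0.00170798, -0.00011805,
       -0.00195983]), 'tau': array([-8.99885595e-02, -3.31832814e+01,  1.68649435e+01,  3.80603805e+00,
       -2.92477186e-02, -2.59306589e-04]), 'tcp_pos': array([0.44832083, 0.31762669, 0.16290143]), 'orientation': array([-3.14105925e+00,  5.93536072e-04, -1.46498344e+00]), 'force': array([-0.47022041, -0.12417666,  0.34110139]), 'ft_torque': array([ 0.09905508, -0.03902642,  0.03129358]), 'finger_gap': 1.0032127472159427}
```

View pics/c1.png

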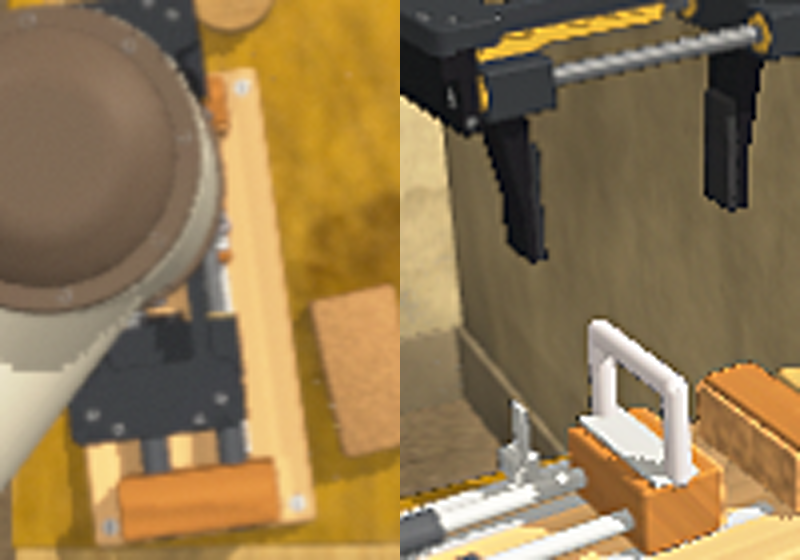

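The side view shows the open fingers straddling the handle bar and aligned with it. The arm hides the jaw in the top view. I'll descend and grip at 25 N.

step_arm:
  translation:
    - [0,0,-0.06]
    - [0,0,-0.12]
    - [0,0,-0.18]
    - [0,0,-0.24]
    - [0,0,-0.3]
    - [0,0,-0.35]
    - [0,0,-0.39]
    - [0,0,-0.42]
    - [0,0,-0.42]
    - [0,0,-0.42]
  angular:
    - [0,0,0]
    - [0,0,0]
    - [0,0,0]
    - [0,0,0]
    - [0,0,0]
    - [0,0,0]
    - [0,0,0]
    - [0,0,0]
    - [0,0,0]
    - [0,0,0]
  fingers: [1,1,1,1,1,1,1,1,1,1]

```text
t: 3.7
tcp_pos: [0.449, 0.3169, 0.0787]
orientation: [-3.141, 0.0, -1.466]
force: [0.2, 0.2, 0.4]
finger_gap: 1.0
```

step_arm:
  translation:
    - [0,0,0]
    - [0,0,0]
    - [0,0,0]
    - [0,0,0]
    - [0,0,0]
    - [0,0,0]
    - [0,0,0]
    - [0,0,0]
    - [0,0,0]
    - [0,0,0]
    - [0,0,0]
    - [0,0,0]
    - [0,0,0]
    - [0,0,0]
    - [0,0,0]
  angular:
    - [0,0,0]
    - [0,0,0]
    - [0,0,0]
    - [0,0,0]
    - [0,0,0]
    - [0,0,0]
    - [0,0,0]
    - [0,0,0]
    - [0,0,0]
    - [0,0,0]
    - [0,0,0]
    - [0,0,0]
    - [0,0,0]
    - [0,0,0]
    - [0,0,0]
  fingers: [0.6,0.4,0.2,0,-0.2,-0.4,-0.6,-0.7,-0.8,-0.9,-1,-1,-1,-1,-1]
  force: 25

```text
t: 5.2
tcp_pos: [0.4496, 0.3169, 0.0786]
orientation: [-3.14, 0.001, -1.467]
force: [6.6, -1.3, -2.5]
finger_gap: 0.128
```

Run:
```python
from h import *
b=snap('side','s2.png')
s=telemetry.get_state();print(s['t'],s['tcp_pos'],s['force'],s['finger_gap'],s['finger_gap']*87)
cv2.imwrite('pics/c2.png',cv2.resize(b[150:270,180:330],None,fx=5,fy=5,interpolation=2)[:,:,::-1])
```

```text
5.25 [0.44962365 0.31686504 0.07859838] [ 5.5281099  -1.47219146 -3.25912549] 0.1309649594015498 11.393951467934833
```

View pics/c2.png

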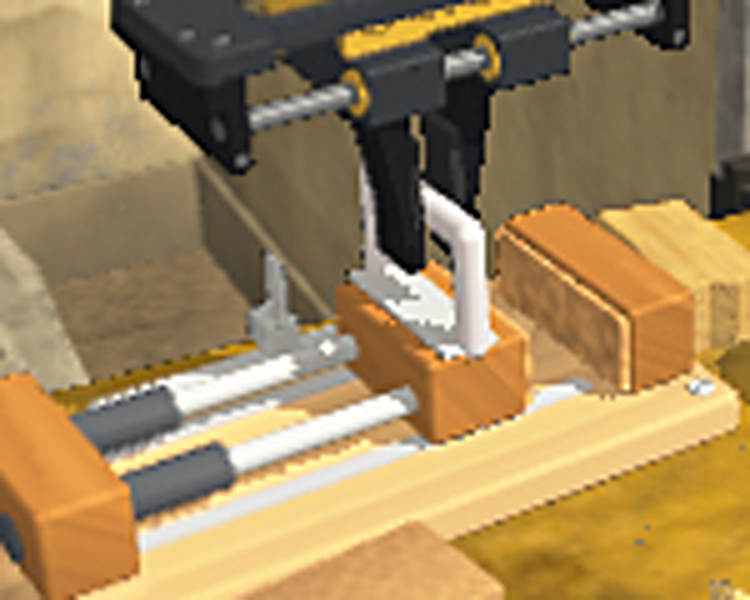

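The bar is gripped: the opening is 11.4 mm on a 12 mm bar, with about 6 N pull. I'll draw 30 mm slowly and then look.

step_arm:
  translation:
    - [-0.01,-0.001,0]
    - [-0.02,-0.002,0]
    - [-0.03,-0.003,0]
    - [-0.04,-0.004,0]
    - [-0.05,-0.005,0]
    - [-0.06,-0.006,0]
    - [-0.07,-0.007,0]
    - [-0.08,-0.008,0]
    - [-0.09,-0.0095,0]
    - [-0.1,-0.0105,0]
    - [-0.11,-0.0115,0]
    - [-0.12,-0.0125,0]
    - [-0.13,-0.0135,0]
    - [-0.14,-0.0145,0]
    - [-0.149,-0.0155,0]
    - [-0.149,-0.0155,0]
    - [-0.149,-0.0155,0]
    - [-0.149,-0.0155,0]
  angular:
    - [0,0,0]
    - [0,0,0]
    - [0,0,0]
    - [0,0,0]
    - [0,0,0]
    - [0,0,0]
    - [0,0,0]
    - [0,0,0]
    - [0,0,0]
    - [0,0,0]
    - [0,0,0]
    - [0,0,0]
    - [0,0,0]
    - [0,0,0]
    - [0,0,0]
    - [0,0,0]
    - [0,0,0]
    - [0,0,0]
  fingers: [-1,-1,-1,-1,-1,-1,-1,-1,-1,-1,-1,-1,-1,-1,-1,-1,-1,-1]
  force: 25

```text
t: 7.05
tcp_pos: [0.4204, 0.3137, 0.0786]
orientation: [-3.139, 0.0, -1.466]
force: [7.0, -2.5, -3.8]
finger_gap: 0.125
```

Run:
```python
from h import *
b=snap('side','s3.png');a=snap('top','t3.png')
s=telemetry.get_state();print(s['t'],s['tcp_pos'],s['force'],s['finger_gap']*87)
cv2.imwrite('pics/c3.png',np.hstack([cv2.resize(im[y:y+h,x:x+w],None,fx=f,fy=f,interpolation=2)[:560,:,::-1] for im,x,y,w,h,f in[(b,200,180,80,80,7),(a,265,205,40,93,6.02)]]))
```

```text
7.15 [0.42039221 0.31373814 0.07862233] [ 7.66609691 -1.33373182 -3.78375307] 11.422388270181662
```

View pics/c3.png

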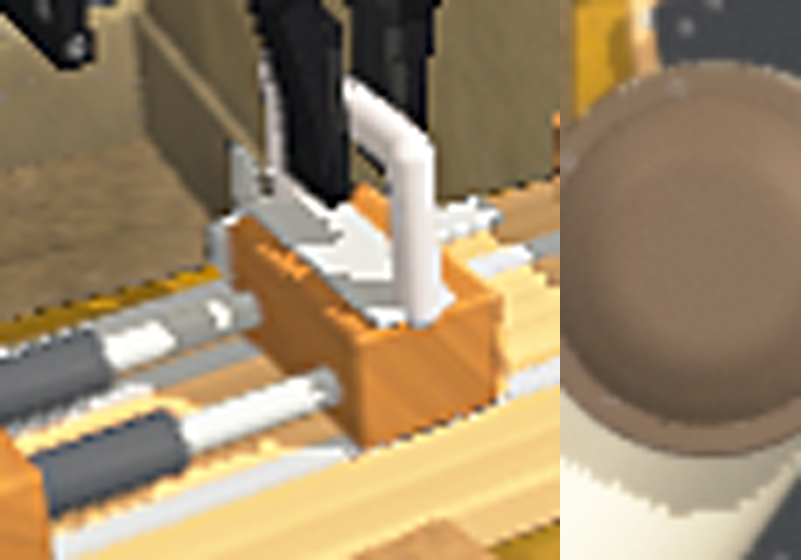

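Run:
```python
from h import *
b=cv2.imread('pics/s3.png');cv2.imwrite('pics/c4.png',cv2.resize(b[190:225,222:262],None,fx=16,fy=16,interpolation=0))
yaw=.105;R=np.array([[np.cos(yaw),-np.sin(yaw)],[np.sin(yaw),np.cos(yaw)]]);cen=np.array([.4098,.3144])
print('tcp jig',R.T@(np.array([.42039,.31374])-cen), 'start',R.T@(np.array([.4496,.3169])-cen))
for x in (.005,.007,.009,.011,.013):
  print(x,[np.round(proj('side',[*(cen+R@[x,y]),.061]),1).tolist() for y in (.042,.047,.052,.057,.062)])
```

```text
tcp jig [ 0.0104625  -0.00176627] start [ 0.03984282 -0.00168509]
0.005 [[237.5, 204.0], [236.3, 202.9], [235.1, 201.8], [233.9, 200.7], [232.7, 199.7]]
0.007 [[238.5, 203.7], [237.3, 202.6], [236.1, 201.5], [234.8, 200.4], [233.6, 199.4]]
0.009 [[239.5, 203.4], [238.3, 202.3], [237.0, 201.2], [235.8, 200.1], [234.6, 199.1]]
0.011 [[240.5, 203.1], [239.2, 202.0], [238.0, 200.9], [236.8, 199.8], [235.6, 198.8]]
0.013 [[241.5, 202.8], [240.2, 201.7], [239.0, 200.6], [237.7, 199.5], [236.5, 198.5]]
```

View pics/c4.png

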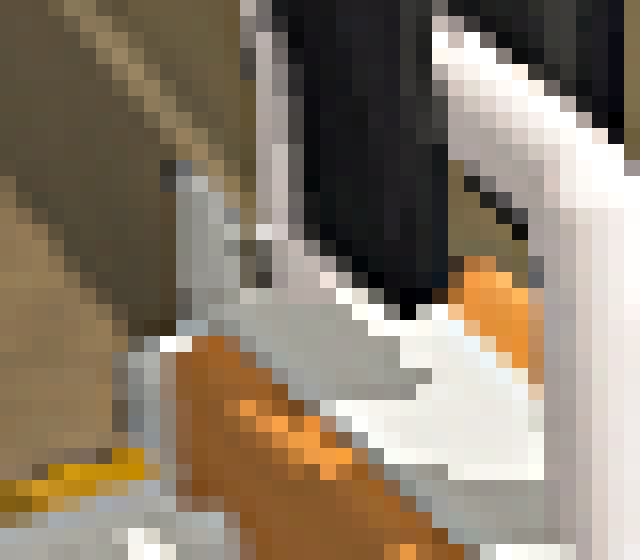

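The mark's fin shows at about (233–237, 200–210) with its top edge sloping down to the right. The pointer can't clearly be told apart next to the handle upright. I'll draw another 4 mm and compare the frames side by side.

step_arm:
  translation:
    - [-0.005,-0.0005,0]
    - [-0.01,-0.001,0]
    - [-0.015,-0.0015,0]
    - [-0.02,-0.002,0]
    - [-0.02,-0.002,0]
    - [-0.02,-0.002,0]
  angular:
    - [0,0,0]
    - [0,0,0]
    - [0,0,0]
    - [0,0,0]
    - [0,0,0]
    - [0,0,0]
  fingers: [-1,-1,-1,-1,-1,-1]

```text
t: 7.75
tcp_pos: [0.4165, 0.3133, 0.0786]
orientation: [-3.139, 0.0, -1.466]
force: [9.1, -1.9, -4.7]
finger_gap: 0.127
```

Run:
```python
from h import *
b=snap('side','s4.png')
s=telemetry.get_state();print(s['t'],s['tcp_pos'],s['force'],s['finger_gap']*87)
L=[cv2.resize(cv2.imread(f'pics/s{i}.png')[192:216,224:248],None,fx=16,fy=16,interpolation=0)[:290] for i in (0,2,3,4)]
cv2.imwrite('pics/c5.png',np.vstack([np.hstack(L[:2]),np.hstack(L[2:])]))
```

```text
7.8 [0.41647182 0.31331601 0.07860319] [ 8.56734961 -1.58701737 -4.60271342] 11.101310641013583
```

View pics/c5.png

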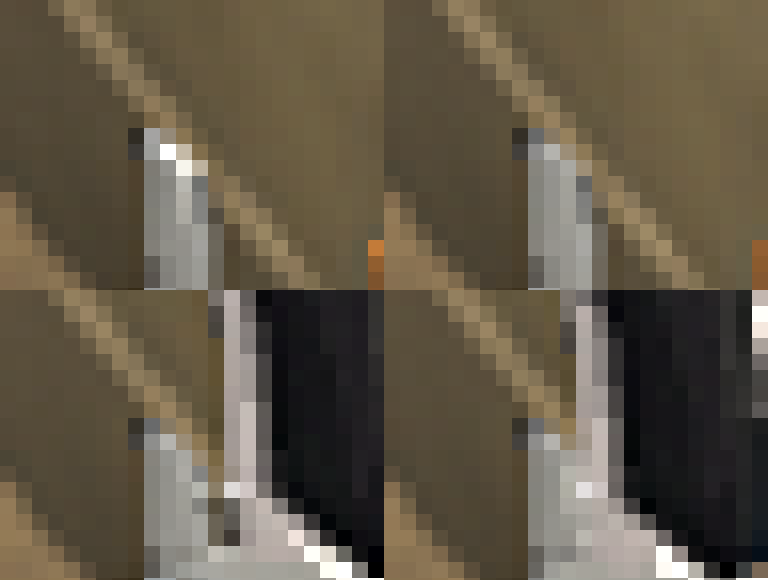

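The pointer's fin stays hidden behind the upright and finger in the side view, and behind the arm in the top view. It is in line with the bar, though, so what remains is a sub-pixel measure of the mark relative to the bar in the first pictures.

Run:
```python
from h import *
yaw=.105;R=np.array([[np.cos(yaw),-np.sin(yaw)],[np.sin(yaw),np.cos(yaw)]]);cen=np.array([.4098,.3144])
J=lambda p:(R.T@(p[:2]-cen)).round(4)
t=cv2.imread('pics/t0.png').astype(int);s=cv2.imread('pics/s0.png').astype(int)
f=lambda im,a,b,c,d:[print(v,' '.join('%3d/%-3d'%(im[v,u].min(),im[v,u].max()-im[v,u].min()) for u in range(c,d))) for v in range(a,b)]
print('top mark cols 275-290');f(t,250,262,275,291)
print('top bar, white centroid by column')
for u in range(290,322,3):
    w=np.clip(t[230:243,u].min(1)-120,0,None)*(np.ptp(t[230:243,u],axis=1)<45); print(u,t[230:243,u].min(1),end=' ');v=(w*np.arange(230,243)).sum()/max(w.sum(),1);print(round(v,2),J(at('top',u,v,.098)))
print('side mark');f(s,198,214,230,240)
```

```text
top mark cols 275-290
250  44/145  38/127  34/122  29/126  25/128  41/114  79/98  126/81  166/34  177/13  177/11  182/12  182/12  168/26  110/76  104/101
251  42/145  32/127  33/124  29/127  28/126  36/120  74/100 118/85  156/43  177/12  179/10  181/11  182/10  167/21  112/69  104/100
252  41/148  33/127  30/127  26/128  24/127  38/116  72/97  119/83  156/42  185/13  189/9   181/10  179/12  163/21  115/65  107/99 
253  37/156  32/128  31/126  36/116  57/93   78/71  109/59  156/48  207/18  233/7   233/5   186/10  170/10  162/22  121/63  106/100
254  32/161  30/131  36/119  77/80  132/38  159/20  168/19  194/19  232/9   238/7   238/7   221/9   168/10  166/18  135/52  109/97 
255  29/138  36/112  56/68   92/34  149/16  181/11  187/12  211/12  230/9   227/10  230/9   213/12  164/10  171/12  147/39  110/96 
256  30/127  47/92   75/22   98/7   159/10  219/9   225/8   235/7   221/9   204/14  192/13  172/12  152/9   176/11  161/33  114/93 
257  28/124  47/91   73/15   91/3   140/8   187/12  194/11  201/11  192/10  188/10  182/11  174/10  161/10  182/12  174/30  114/91 
258  28/125  37/107  5
[... 2095 characters left out ...]
9/3    65/19   77/48   95/53 
206  48/25   49/26   46/27  118/9   134/7   142/8   153/7    90/17   54/34   84/45 
207  49/24   48/25   42/31  120/10  136/8   138/8   157/5    91/17   49/30   65/35 
208  48/25   48/24   43/29   84/10  125/7   138/7   149/6    88/17   49/31   55/29 
209  47/22   44/27   40/27   79/10  123/7   137/8   148/7    87/19   50/31   57/28 
210  41/26   33/28   22/32  150/3   151/3   127/8   147/6    88/17   50/31   56/30 
211  76/19   92/3   213/11  184/11  130/9   124/7   143/8    82/20   44/33   53/30 
212 147/5   160/8   153/9   177/13  148/10  125/9   141/8   124/5    62/20   42/31 
213 128/3   151/10  152/9   145/8   154/10  135/9   139/10  222/15  255/0   143/14
```

Run:
```python
from h import *
yaw=.105;R=np.array([[np.cos(yaw),-np.sin(yaw)],[np.sin(yaw),np.cos(yaw)]]);cen=np.array([.4098,.3144])
J=lambda p:(R.T@(p[:2]-cen)).round(4)
for q in [(234.6,201.3),(234.3,201.2)]:
  m=at('side',*q,.061);print('side',J(m),np.round(proj('top',m),1))
  for p in [(281,256),(282,255.7),(284,254.3)]:
    m,e=tri(p,q);print(p,q,J(m),m[2].round(4),'miss',e.round(4),'top@61',J(at('top',*p,.061)))
# reference: tops of blocks (z=.054) corners, seen in both; bar ends
for n,p,q in [('endblk nearR',(275,482),(205,420)),('jaw/fence top R back',(229,160),(697,172)),('base BR',(310,537),(148,512)),('base TR',(253,118),(738,262))]:
    m,e=tri(tc(*p),sc(*q));print(n,J(m),m[2].round(4),e.round(4))
b=at('side',*sc(460,83),.098);print('side bar mid@98',J(b))
t=at('top',303,236.9,.098);print('top bar',J(t))
# body mean colour enlarged picture of clip, top
a=cv2.imread('pics/t0.png')[245:266,270:295];c=cv2.imread('pics/s0.png')[195:225,220:250]
cv2.imwrite('pics/c6.png',np.hstack([cv2.resize(a,(500,420),interpolation=2),cv2.resize(c,(290,420),interpolation=2)]))
```

```text
side [0.0051 0.0542] [283.7 256.3]
(281, 256) (234.6, 201.3) [0.0073 0.0605] 0.0575 miss 0.0012 top@61 [0.0067 0.0602]
(282, 255.7) (234.6, 201.3) [0.007  0.0583] 0.0586 miss 0.0001 top@61 [0.007  0.0579]
(284, 254.3) (234.6, 201.3) [0.0076 0.0541] 0.0604 miss 0.0045 top@61 [0.0096 0.053 ]
side [0.0048 0.0549] [283.4 256.5]
(281, 256) (234.3, 201.2) [0.007  0.0605] 0.0577 miss 0.0007 top@61 [0.0067 0.0602]
(282, 255.7) (234.3, 201.2) [0.0068 0.0583] 0.0588 miss 0.0007 top@61 [0.007  0.0579]
(284, 254.3) (234.3, 201.2) [0.0073 0.0542] 0.0607 miss 0.0051 top@61 [0.0096 0.053 ]
endblk nearR [-0.0987 -0.0462] 0.0207 0.0025
jaw/fence top R back [ 0.1107 -0.0488] 0.0583 0.0161
base BR [-0.1343 -0.0648] 0.0058 0.0036
base TR [ 0.1337 -0.0624] 0.0149 0.0024
side bar mid@98 [0.0414 0.0044]
top bar [0.0409 0.0028]
```

View pics/c6.png

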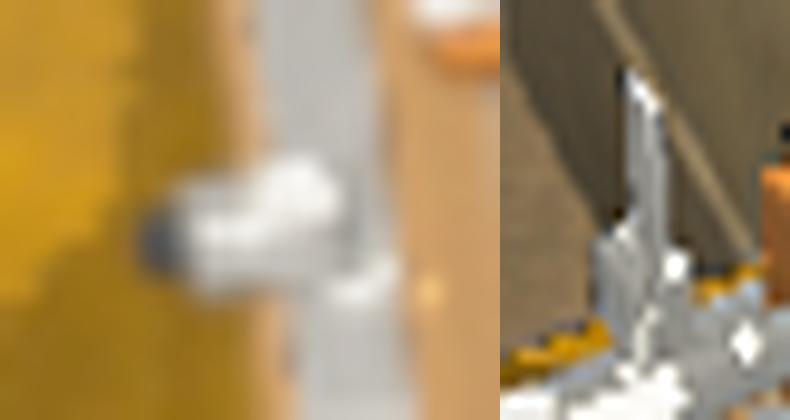

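In the top view the fin's bright top is at (281,256), with the clip body showing on both sides of it. Both rays agree to within about 1 mm. The draw should be about 34.2 mm (top), 34 mm (triangulated) or 36 mm (side). I'll aim for 35 mm, which is 1.5 mm more, then check the jaw's displacement in the image.

step_arm:
  translation:
    - [-0.004,-0.0004,0]
    - [-0.0075,-0.0008,0]
    - [-0.0075,-0.0008,0]
    - [-0.0075,-0.0008,0]
  angular:
    - [0,0,0]
    - [0,0,0]
    - [0,0,0]
    - [0,0,0]
  fingers: [-1,-1,-1,-1]

```text
t: 8.2
tcp_pos: [0.4151, 0.3132, 0.0786]
orientation: [-3.139, 0.0, -1.466]
force: [8.8, -2.1, -4.8]
finger_gap: 0.127
```

Run:
```python
from h import *
b=snap('side','s5.png')[:,:,::-1]
s=telemetry.get_state();print(s['t'],s['tcp_pos'],s['force'],s['finger_gap']*87)
yaw=.105;R=np.array([[np.cos(yaw),-np.sin(yaw)],[np.sin(yaw),np.cos(yaw)]]);cen=np.array([.4098,.3144])
J=lambda p:(R.T@(p[:2]-cen)).round(4)
print('tcp',J(s['tcp_pos']))
a=cv2.imread('pics/s0.png')
# jaw displacement: right upright top corner, jaw right-front corner
b=np.ascontiguousarray(b)
for n,(u,v),z,w in [('bar right corner',(274,195),.098,6),('jaw near corner top',(268,223),.054,5),('jaw near right',(284,217),.054,5)]:
    p0=at('side',u,v,z); q=proj('side',[*(p0[:2]+R@[-.035,0]),z])
    T=a[v-w:v+w+1,u-w:u+w+1]; x0,y0=int(q[0])-12,int(q[1])-12
    m=cv2.matchTemplate(b[y0-w:y0+26+w,x0-w:x0+26+w],T,cv2.TM_CCOEFF_NORMED)
    _,mx,_,(i,j)=cv2.minMaxLoc(m); sub=lambda l,c,r:(l-r)/(2*(l-2*c+r))
    di=sub(m[j,i-1],m[j,i],m[j,i+1]);dj=sub(m[j-1,i],m[j,i],m[j+1,i])
    p1=at('side',x0+i+di,y0+j+dj,z);print(n,round(mx,3),'moved',(J(p1)-J(p0)).round(4))
L=[cv2.resize(cv2.imread(f'pics/s{i}.png')[194:218,226:250],None,fx=16,fy=16,interpolation=2) for i in (3,5)]
cv2.imwrite('pics/c7.png',np.hstack(L))
```

```text
8.25 [0.41502212 0.31313883 0.07859128] [ 9.42864602 -1.40712507 -5.47898064] 11.50181366758566
tcp [ 0.0051 -0.0018]
bar right corner 0.915 moved [-0.0346  0.0013]
jaw near corner top 0.925 moved [-0.0343  0.0006]
jaw near right 0.535 moved [-0.0217 -0.0098]
```

View pics/c7.png

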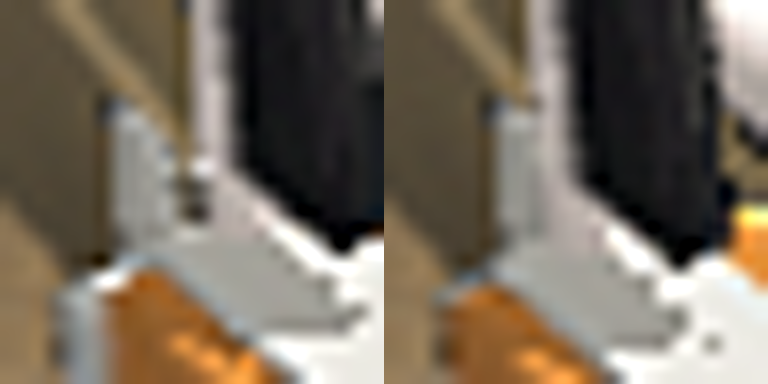

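The jaw moved 34.3–34.6 mm by image matching, which agrees with the arm. I'll use the last view on the jaw's +y end, with nothing in front of it, to see whether the small bright/dark feature by the upright is the pointer.

Run:
```python
from h import *
yaw=.105;R=np.array([[np.cos(yaw),-np.sin(yaw)],[np.sin(yaw),np.cos(yaw)]]);cen=np.array([.4098,.3144])
P=lambda x,y,z:np.round(proj('side',[*(cen+R@[x,y]),z]),1).tolist()
print('upright base -x edge',P(.034,.033,.058),P(.034,.039,.058),'+x',P(.046,.033,.058))
for y in (.0385,.0425,.0465): print('ptr tip',y,P(.0385,y,.061),P(.0415,y,.061),'z.05',P(.0385,y,.05))
s=cv2.imread('pics/s0.png').astype(int)
for v in range(194,212): print(v,' '.join('%3d/%-3d'%(s[v,u].min(),np.ptp(s[v,u])) for u in range(246,262)))
L=[cv2.resize(cv2.imread('pics/s0.png')[184:214,240:270],None,fx=17,fy=17,interpolation=0),cv2.resize(cv2.imread('pics/t0.png')[222:252,280:297],None,fx=17,fy=17,interpolation=0)]
cv2.imwrite('pics/c8.png',np.hstack(L))
```

```text
upright base -x edge [254.0, 203.0] [252.5, 201.7] +x [259.7, 201.2]
ptr tip 0.0385 [254.6, 199.7] [256.1, 199.3] z.05 [255.0, 204.9]
ptr tip 0.0425 [253.6, 198.9] [255.0, 198.4] z.05 [254.0, 204.0]
ptr tip 0.0465 [252.6, 198.0] [254.0, 197.6] z.05 [252.9, 203.2]
194  71/42   71/43   72/44   73/43   71/44   66/49   62/4   155/11  166/14  192/20  214/16  229/11  245/9    69/38   57/44   64/45 
195  70/41   71/43   73/41   72/46   71/45   66/48   56/3   155/10  164/14  190/22  213/15  228/12  246/7    70/37   61/43   66/42 
196  69/41   69/42   71/42   73/43   73/43   67/47   59/49  157/11  161/14  188/19  210/16  227/12  245/9    68/39   59/44   66/42 
197  68/41   66/42   69/40   71/41   72/44   70/45   60/53  155/13  159/14  187/19  210/16  227/11  246/8    70/37   59/43   65/43 
198  67/40   63/40   67/39   69/42   71/43   70/47   61/54  153/14  158/14  185/19  210/16  228/10  246/8    68/38   60/44   66/41 
199  68/36   63/39   61/41   66/42   70/43   73/46   49/10  154/10  156/14  184/19  205/20  227/12  248/7    66/40   55/47   66/41 
200  67/36   63/38   65/37   62/42   67/43  
[... 837 characters left out ...]
   223/10  223/10  222/11  223/10  223/9  
207  67/29   57/138  63/169  62/179  63/181  56/88  140/7   206/7   233/6   225/8   221/9   220/11  223/8   223/7   223/9   222/9  
208  67/28   47/98   46/122  62/154  67/174  37/111  56/119 105/27  187/9   247/5   228/8   219/11  221/9   221/9   222/9   221/10 
209  67/29   45/80   42/97   45/111  58/139  67/168  60/176  35/112 109/20  155/3   245/6   228/9   222/9   221/9   220/10  221/11 
210  66/28   45/85   39/89   45/90   46/104  53/137  67/168  61/176  37/111  78/48  137/4   244/7   230/8   220/11  219/10  220/9  
211  68/28   44/85   40/92   41/87   39/93   44/100  54/132  67/166  62/175  36/109  67/42  131/6   240/4   231/8   224/9   219/9
```

View pics/c8.png

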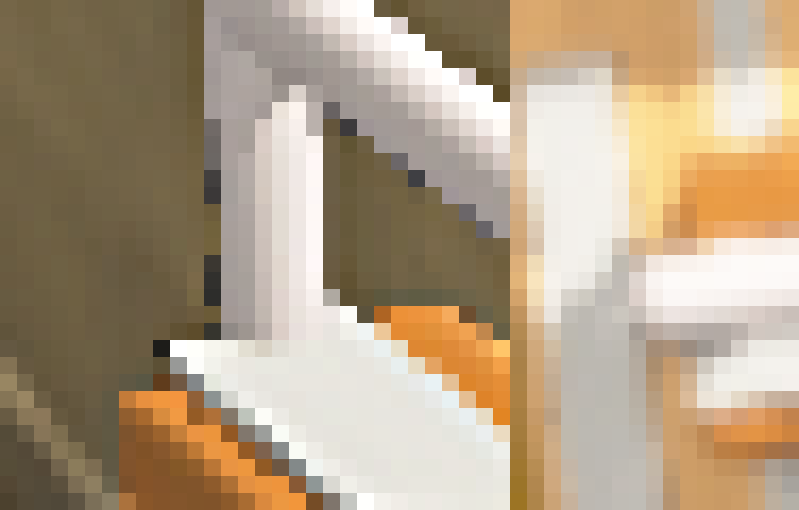

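In that view the pointer is fully behind the upright, so it can't be seen directly. The estimates range from 33 to 36.5 mm (mean about 34.3), and the jaw is drawn 34.5 mm, so it stays there. I'll hold 4 s.

step_arm:
  translation:
    - [0,0,0]
    - [0,0,0]
    - [0,0,0]
    - [0,0,0]
    - [0,0,0]
    - [0,0,0]
    - [0,0,0]
    - [0,0,0]
    - [0,0,0]
    - [0,0,0]
    - [0,0,0]
    - [0,0,0]
    - [0,0,0]
    - [0,0,0]
    - [0,0,0]
    - [0,0,0]
    - [0,0,0]
    - [0,0,0]
    - [0,0,0]
    - [0,0,0]
  angular:
    - [0,0,0]
    - [0,0,0]
    - [0,0,0]
    - [0,0,0]
    - [0,0,0]
    - [0,0,0]
    - [0,0,0]
    - [0,0,0]
    - [0,0,0]
    - [0,0,0]
    - [0,0,0]
    - [0,0,0]
    - [0,0,0]
    - [0,0,0]
    - [0,0,0]
    - [0,0,0]
    - [0,0,0]
    - [0,0,0]
    - [0,0,0]
    - [0,0,0]
  fingers: [-1,-1,-1,-1,-1,-1,-1,-1,-1,-1,-1,-1,-1,-1,-1,-1,-1,-1,-1,-1]

```text
t: 10.25
tcp_pos: [0.415, 0.3132, 0.0786]
orientation: [-3.139, 0.0, -1.466]
force: [8.8, -2.1, -4.8]
finger_gap: 0.126
```

step_arm:
  translation:
    - [0,0,0]
    - [0,0,0]
    - [0,0,0]
    - [0,0,0]
    - [0,0,0]
    - [0,0,0]
    - [0,0,0]
    - [0,0,0]
    - [0,0,0]
    - [0,0,0]
    - [0,0,0]
    - [0,0,0]
    - [0,0,0]
    - [0,0,0]
    - [0,0,0]
    - [0,0,0]
    - [0,0,0]
    - [0,0,0]
    - [0,0,0]
    - [0,0,0]
  angular:
    - [0,0,0]
    - [0,0,0]
    - [0,0,0]
    - [0,0,0]
    - [0,0,0]
    - [0,0,0]
    - [0,0,0]
    - [0,0,0]
    - [0,0,0]
    - [0,0,0]
    - [0,0,0]
    - [0,0,0]
    - [0,0,0]
    - [0,0,0]
    - [0,0,0]
    - [0,0,0]
    - [0,0,0]
    - [0,0,0]
    - [0,0,0]
    - [0,0,0]
  fingers: [-1,-1,-1,-1,-1,-1,-1,-1,-1,-1,-1,-1,-1,-1,-1,-1,-1,-1,-1,-1]

```text
t: 12.25
tcp_pos: [0.415, 0.3132, 0.0786]
orientation: [-3.139, 0.0, -1.466]
force: [9.2, -1.8, -4.6]
finger_gap: 0.13
```

Run:
```python
from h import *
s=telemetry.get_state();print(s['t'],s['tcp_pos'],s['force'],s['finger_gap']*87)
b=snap('side','s6.png');a=cv2.imread('pics/s5.png')[:,:,::-1].astype(int)
print('jaw region change',np.abs(a-b)[180:260,200:300].mean())
job.close_job()
```

```text
12.25 [0.41502519 0.3131868  0.07860643] [ 9.18787079 -1.77251712 -4.61860944] 11.292847744130261
jaw region change 0.5131666666666667
the job is handed in; nothing more can be done
```

I gripped the bow handle from above at 25 N and drew the jaw slowly open about 34.5 mm. I held it still there for 4 s and handed the job in at 12.3 s, still gripping. I could not see the pointer and mark level with each other, so their alignment is inferred.

- **Hold:** at the last check the pull was about 9 N, as expected from the spring, and the opening was 11.3 mm on the 12 mm bar. The arm had not moved during the hold, and the side picture showed no visible change in the jaw.
- **Alignment:** the pointer stayed hidden behind the handle upright and finger in the side view, and behind the arm in the top view. I worked out its place from the bar, which it is in line with.
- **Spread of estimates:** most estimates of the draw needed lay between about 32.5 and 36.5 mm, averaging about 34. One doubtful reading of a small feature by the upright gave about 31 mm, which would put the pointer close to the 4 mm limit.
- **Other limits:** I steered clear of the pine block, disc and sander and made no check of them at the end. The forces I read were about 10 N, well under the limits.

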